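# Load the pebble flower and hold the turntable's index plunger out

### The job

Set the stone with the pebble flower glued on it onto the indexing turntable, flower up and lying flat inside the cork ring; the glue is fresh, so squeeze it with no more than 25 N, and set it down gently rather than dropping it. Then grasp the black knob of the turntable's sprung index plunger, pull it straight up as far as it goes and finish while holding it there, pin clear of its hole, so that a colleague can turn the table. Leave everything else where it is.

Things in the scene. Friction and masses are not known exactly. Their poses are not given: they have to be found in the camera images.
- stone_mid (a point): Centre, half-way up, of the flower stone: flat grey oval, 96 mm long (x) x 52 wide (y) x 24 thick (z up), about 200 to 340 g, straight-sided over its middle 44 mm, on a dark wooden board 12 mm thick. The only stone with a flower, five pale pebbles round a dark one, 9 mm high, on its top. Do not squeeze it with over 25 N (force of a finger on it) or drop it.
- flower_stone: The same flower stone; origin at the centre of its underside, axes as stone_mid. A plain grey stone of about its size lies on the same board, centres about 140 mm apart across their widths; which of the two places holds which varies.
- ring_centre (a point): Centre of the turntable's round wooden top, on its upper face 44 mm above the table, z up. Round it a cork ring: inner diameter 132 mm, outer 148, 4 mm high. Under the 168 mm top, an aluminium index disc 244 mm across. The turntable stands fixed. The plunger stands 112 mm from this point along its -y, on a grey bracket 30 mm wide that reaches 152 mm out.
- knob (a point): Centre, half-way up, of the plunger's upright round black knob: 24 mm diameter, 26 mm high, centre 109 mm above the table when seated. Below it a steel sleeve of 18 mm diameter stands 26 mm high on the bracket arm, whose top is 66 mm above the table. The knob rises straight up with the plunger.
- plunger (a joint): How far the plunger is pulled up, m: 0 seated with its pin 8 mm deep in the disc's hole, 0.016 fully up against its stop. A spring pulls it back down with about 7 N seated and 12 N fully up; let go, it snaps home.
- plain_stone: Plain grey oval stone, 90 x 50 x 24 mm, on the board. Bystander, leave alone; origin under its centre.
- small_stone: Small dark stone, 34 x 24 x 14 mm, on the board's edge. Bystander, leave alone; origin under its centre.
- glue_bottle: White glue bottle with red cap, 64 mm wide, 170 mm tall. Bystander, leave alone; origin under its centre.
- jar: Jar, 66 mm wide, 85 mm tall. Bystander, leave alone; origin under its centre.
- mug: White mug, 80 mm wide, 90 mm tall. Bystander, leave alone; origin under its centre.
- brush: Brush, 180 mm long, lying. Bystander, leave alone; origin under its centre.
- spatula: Spatula, 240 mm long, lying. Bystander, leave alone; origin under its centre.
There are look-alikes about, which are no part of the job. What is shaped like the flower_stone but red or yellow is not meant.

How it is judged:
By the outcome, as a careful person would: the job done as asked, in the order asked, and still so for the second after the job is handed in, while the arm keeps its last pose, push and grip.
It also fails if it takes over 54 s, if anything falls off the work surface, if the arm or the gripper's body presses on something with over 40 N, if the wrist force passes 120 N, or if a joint passes its speed limit or range.

### The arm

A 6-joint arm with a two-finger parallel gripper is mounted at the origin on the work surface. World frame = base frame: x ahead of the robot, y to its left, z up, the work surface at z = 0. Lengths are in m, angles in degrees, forces in N, time in s.
With the tool pointing down it reaches from about 0.25 to 0.85 m from the base axis. Payload 12.5 kg.
Tool frame: the origin (TCP) lies on the centre line of the jaws, within the pads' length; the fingertips stand 14 mm ahead of it and the grasp point (between the pads) lies 5 mm behind it (finger_overhang is the distance from the TCP to the fingertips, in m); z points along the fingers, y is the line along which they close (so a half turn about z gives the same grasp; the last joint's range is limited). The gripper opens to 93 mm and grips with 3 to 60 N. Pads are 15 mm wide; open, the fingers measure 128 mm over their backs; the gripper's body (75 mm by 188 mm) begins 65 mm behind the grasp point.
Start: joints at [62.017, 20.094, 94.641, -0, 65.266, -4.847], TCP at [0.216, 0.506, 0.233] pointing down, gripper open.
Joint ranges: [-157.81, 157.81], [-45, 120.19], [0.68, 151.7], [-89.99, 269.99], [4.06, 180], [-164.3, 164.3]. Speed limits (degrees/s): [127.2, 127.2, 159.86, 180, 180, 180].

### API

Orientations are given as a 3x3 rotation matrix whose columns are the frame's x, y, z axes.
In Python, from plant import * gives the robot as it stands.
- The arm moves only by the tool servo_tool, never from a script. Its argument "increments" is one flat list of numbers, 4 for each row, row after row: the shift along the tool's x, y, z in units of 0.04 m (1.0 is 0.04 m), then the turn about the tool's z in units of 6 degrees (1.0 is 6 degrees). A call has 1 to 10 rows; each row shifts and turns the commanded pose from where the row before left it, along the tool's axes as they then stand; what a row does not reach is not made up. A row lasts 1/12 s, in which the tool goes at most 41.7 mm and 7.16 degrees, less where a joint would pass 70% of its speed; a pose out of reach is approached as far as the arm can. A call with a number of a shift or a turn outside -1 to 1 is refused whole. A call with a gripper value outside its range is refused whole. "hand" is the closure, from -1 (fully open) to 1 (shut), set as the call begins (left out, the last holds). The fingers move at their own pace and stop on an object; "grip_force" is the grip in N (left out, the last holds). Time passes only in rows, so rows that do not move let the fingers close. It gives the time, the measured TCP pose, the force, the opening and the grip force at its end, in the units of the state.
- read_state(): the state, without advancing time (a new reading comes with each control period).
- snapshot(name): name is "scene" or "top" or "wrist"; returns a dict with "color" (400x640x3 uint8, red, green, blue), "z_map" (400x640 float32, m along the optical axis (not along the pixel's ray), 0 where there is no reading), "fx", "fy", "cx", "cy" (pixels), "R" (3x3) and "t" (3): a world point X has camera coordinates R X + t. Camera axes: x right, y down, z forward; pixel columns grow to the right and rows downward; lengths in m; the calibration is good to about 2 mm. A picture is of the moment at which its call begins.
- sign_off(): hands the job in; it is judged then, once.
The state is a dict: "clock": time; "joint_pos": joint angles; "qd": joint speeds; "effort": joint torques, N m; "tool_pos": TCP position; "tool_rot": TCP orientation; "force": force on the tool from outside, world axes, zero at the start; "torque": the same for the moment, N m; "gripper_width": finger opening in m; "gripper_force": force on a finger pad.
Only numpy, scipy, OpenCV 4.12 (cv2) and the standard library are available. Lean on these libraries where they do the work, as an engineer would, in place of code of your own. Each camera call takes 0.05 s, during which the arm holds its last target. There are 200 camera calls.

## Working session

There is one attempt and no reset: what is moved stays moved. The work goes in short steps, Python scripts to look and compute and a tool call to move; the robot and the scene stay as the last step left them, time stands still between calls to the robot, and variables do not carry over. Pictures are saved under pics/ and viewed, at most 10 in all, crops included, and the job is handed in when it is done.

Besides the shell and the picture viewer there is one more tool, called after ">>>" as a command line: name --argument value ..., lists and objects as JSON in quotes. servo_tool: Moves the arm, as the interface text tells. Its arguments: {"type":"object","properties":{"increments":{"type":"array","items":{"type":"number","minimum":-1,"maximum":1}},"hand":{"type":"number"},"grip_force":{"type":"number"}},"required":["increments"]}

```bash
ls; mkdir -p pics; python3 - <<'E'
from plant import *
import cv2,numpy as np
s=read_state();print(s)
for n in("top","scene"):
    d=snapshot(n);np.savez("pics/"+n+"0.npz",**d);cv2.imwrite("pics/"+n+"0.png",d["color"][:,:,::-1]);print(d["fx"],d["cx"],d["cy"],d["R"],d["t"],-np.array(d["R"]).T@d["t"])
E
```

```text
pics
{'clock': 0.0, 'joint_pos': array([ 6.20193395e+01,  2.01246448e+01,  9.46781320e+01, -4.40199845e-05,
        6.52667750e+01, -4.84785591e+00]), 'qd': array([ 0.12429333, -0.04736784, -0.08400523, -0.06664979, -0.07871607,
        0.0358814 ]), 'effort': array([-1.55120564e-03, -4.97322893e+01, -2.85257900e+01,  6.97805942e-02,
        2.56748870e-02, -8.01737497e-05]), 'tool_pos': array([0.21589495, 0.50548026, 0.23209065]), 'tool_rot': array([[-9.19596812e-01,  3.92863054e-01, -5.68916367e-04],
       [ 3.92863452e-01,  9.19596193e-01, -1.07233522e-03],
       [ 1.01892436e-04, -1.20962250e-03, -9.99999263e-01]]), 'force': array([-0.42180634, -0.06891555, -0.79882413]), 'torque': array([0.02155   , 0.00498547, 0.02835698]), 'gripper_force': 0.0, 'gripper_width': 0.09293099114978637}
478.4778650672577 333.9958202779058 203.7544534346814 [[ 0.02866466 -0.99957883 -0.00452739]
 [-0.99148639 -0.02785648 -0.1271957 ]
 [ 0.12701601  0.00813486 -0.99186731]] [-0.00903887  0.53048059  1.54045607] [ 0.3305608  -0.00678914  1.59536194]
395.67365932950463 329.268496610002 202.00246053705027 [[-0.88372283  0.4677853   0.01452166]
 [ 0.35336228  0.68726142 -0.63467065]
 [-0.30686977 -0.55574154 -0.77264629]] [ 0.47472603 -0.11403232  1.39291103] [0.88726324 0.63039867 0.99696076]
```

View pics/top0.png

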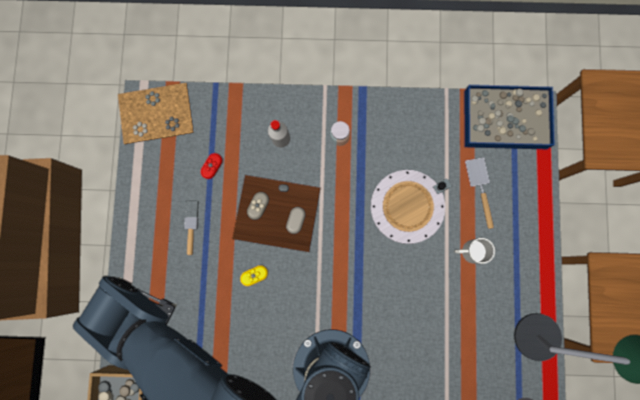

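View pics/scene0.png

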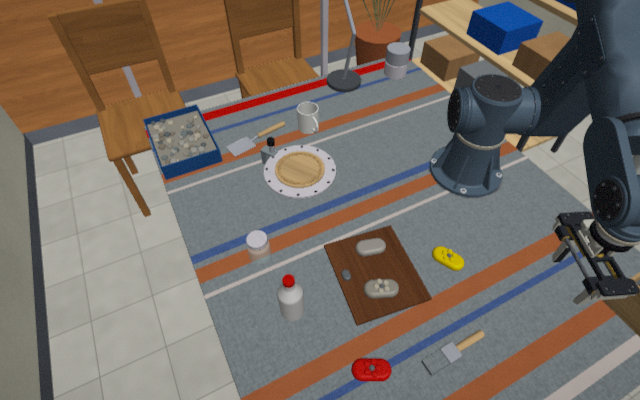

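The top view shows the flower stone at (257,206), the plain stone at (296,220), the turntable at (408,206) and the knob at (442,186).

```bash
cat > h.py <<'E'
import numpy as np,cv2
def ray(d,uv,z):
    uv=np.atleast_2d(np.asarray(uv,float));R=np.array(d["R"]);t=np.array(d["t"])
    p=np.c_[(uv[:,0]-d["cx"])/d["fx"],(uv[:,1]-d["cy"])/d["fy"],np.ones(len(uv))]@R
    c=-R.T@t
    return c+p*((z-c[2])/p[:,2])[:,None]
def cloud(d):
    v,u=np.indices(d["z_map"].shape);z=d["z_map"]
    p=np.stack([(u-d["cx"])/d["fx"]*z,(v-d["cy"])/d["fy"]*z,z],-1)
    return (p-np.array(d["t"]))@np.array(d["R"])
def biggest(m):
    c=cv2.findContours(m.astype(np.uint8),cv2.RETR_EXTERNAL,cv2.CHAIN_APPROX_NONE)[0]
    return max(c,key=cv2.contourArea)[:,0,:]
def axis(P):
    c,wh,a=cv2.minAreaRect((P[:,:2]*1000).astype(np.float32))
    if wh[0]<wh[1]: a+=90
    return np.array(c)/1000,wh,(a+90)%180-90   # centre, sizes mm, long-axis angle
E
python3 - <<'E'
from h import *
d=dict(np.load("pics/top0.npz"));C=cloud(d);h=cv2.cvtColor(d["color"],cv2.COLOR_RGB2HSV)
def win(u,v,r,m):
    o=np.zeros(m.shape,bool);o[v-r:v+r,u-r:u+r]=m[v-r:v+r,u-r:u+r];return o
for n,u,v in(("flower",257,206),("plain",296,220)):
    k=biggest(win(u,v,20,(h[...,1]<90)&(h[...,2]>70)))
    print(n,axis(ray(d,k,.03)),C[v-2:v+3,u-2:u+3,2].mean())
w=win(408,206,45,(C[...,2]>.036)&(C[...,2]<.06)&(h[...,1]>60))
k=biggest(w);print("wood",cv2.minEnclosingCircle((ray(d,k,.046)[:,:2]*1000).astype(np.float32)),axis(ray(d,k,.046)))
w=win(408,206,45,(h[...,1]<60)&(h[...,2]>120));k=biggest(w);print("disc",axis(ray(d,k,.03)))
w=win(442,186,10,(h[...,2]<60));k=np.argwhere(w)[:,::-1];print("knob",len(k),axis(ray(d,k,.115)),C[186,440:446,2],np.mean(ray(d,k,.118),0))
E
```

```text
flower (array([0.51861188, 0.25883847]), (53.756011962890625, 95.8448715209961), -23.933387756347656) 0.041677381526771445
plain (array([0.47413834, 0.1319446 ]), (51.1942024230957, 90.4045181274414), -16.312637329101562) 0.0367132985200295
wood ((529.153564453125, -234.9265899658203), 82.88243103027344) (array([ 0.52970752, -0.23462892]), (162.71603393554688, 163.52911376953125), -43.952266693115234)
disc (array([ 0.53381427, -0.23947946]), (297.6933288574219, 293.1982421875), 1.1857447624206543)
knob 50 (array([ 0.58716187, -0.32794211]), (19.773597717285156, 24.937641143798828), -43.82320022583008) [0.12641882 0.11685841 0.12741719 0.12028341 0.12160539 0.12539488] [ 0.58652824 -0.32810016  0.118     ]
```

>>> servo_tool --increments '[-0.9,-0.27,0,0,-0.9,-0.27,0,0,-0.9,-0.27,0,0,-0.9,-0.27,0,0,-0.9,-0.27,0,0,-0.9,-0.27,0,0,-0.9,-0.27,0,0,-0.9,-0.27,0,0,-0.9,-0.27,0,0,-0.9,-0.27,0,0]' --hand -1 --grip_force 15

```text
clock: 0.93
tool_pos: [0.5058, 0.2634, 0.2324]
tool_rot: [[-0.92, 0.393, -0.0], [0.393, 0.92, -0.0], [0.0, -0.0, -1.0]]
force: [0.3, 0.9, -0.6]
gripper_width: 0.0928
gripper_force: 0.0
```

>>> servo_tool --increments '[0,0,0,0,0,0,0,0,0,0,0,0]'

```text
clock: 1.18
tool_pos: [0.5042, 0.2651, 0.2323]
tool_rot: [[-0.919, 0.393, -0.001], [0.393, 0.919, -0.0], [0.001, -0.001, -1.0]]
force: [-0.5, 0.9, -0.4]
gripper_width: 0.0928
gripper_force: 0.0
```

```bash
python3 - <<'E'
from plant import *
from h import *
s=read_state();print(s["tool_pos"],s["tool_rot"])
d=snapshot("wrist");np.savez("pics/w1.npz",**d);cv2.imwrite("pics/w1.png",d["color"][:,:,::-1])
E
```

```text
[0.50421813 0.26507294 0.23225926] [[-9.19417995e-01  3.93280549e-01 -9.79568245e-04]
 [ 3.93280901e-01  9.19418347e-01 -1.89463324e-04]
 [ 8.26120776e-04 -5.59441472e-04 -9.99999502e-01]]
```

View pics/w1.png

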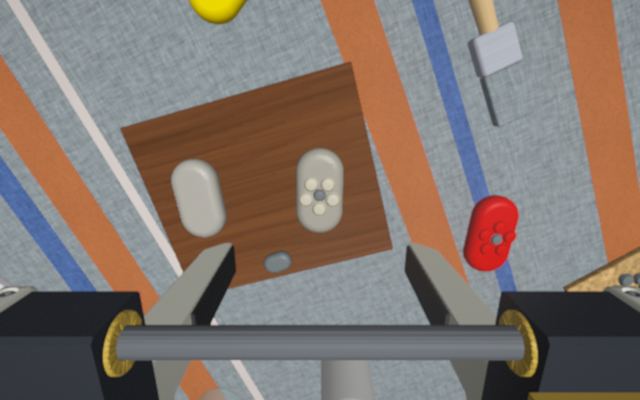

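The wrist view shows the flower stone at (320,190), nearly aligned with the fingers, and the plain stone at (198,198).

```bash
python3 - <<'E'
from h import *
d=dict(np.load("pics/w1.npz"));C=cloud(d);h=cv2.cvtColor(d["color"],cv2.COLOR_RGB2HSV)
m=np.zeros(h.shape[:2],bool);m[130:245,280:360]=((h[...,1]<80)&(h[...,2]>90))[130:245,280:360]
k=biggest(m);c,wh,a=axis(ray(d,k,.03));print(c,wh,a,"top z",np.median(C[160:170,310:330,2]),"board",np.median(C[150:220,260:285,2]))
k=np.argwhere(m)[:,::-1];
x=np.array([-.9194,.3933]);y=np.array([.3933,.9194]);dl=c-[.5042,.2651];print("move tool x,y units",dl@x/.04,dl@y/.04,"turn: tool y angle",np.degrees(np.arctan2(.9194,.3933)),"want",a+90)
E
```

```text
[0.51631915 0.25872696] (51.46189880371094, 95.53477478027344) -23.91411590576172 top z 0.03654788628994218 board 0.012644175248885878
move tool x,y units -0.34122165122985826 -0.027322771911621104 turn: tool y angle 66.83977870150416 want 66.08588409423828
```

>>> servo_tool --increments '[-0.34,-0.03,0.5,0.12,0,0,0.8,0,0,0,0.8,0,0,0,0.8,0,0,0,0.6,0,0,0,0.4,0,0,0,0.2,0,0,0,0.1,0,0,0,0,0,0,0,0,0]'

```text
clock: 2.07
tool_pos: [0.517, 0.2591, 0.0656]
tool_rot: [[-0.915, 0.404, 0.001], [0.404, 0.915, 0.001], [-0.001, 0.001, -1.0]]
force: [-0.1, -0.4, 0.3]
gripper_width: 0.093
gripper_force: 0.0
```

>>> servo_tool --increments '[0,0,0.3,0,0,0,0.3,0,0,0,0.16,0,0,0,0.1,0,0,0,0,0,0,0,0,0]'

```text
clock: 2.57
tool_pos: [0.5167, 0.2585, 0.03]
tool_rot: [[-0.915, 0.404, -0.0], [0.404, 0.915, -0.0], [0.0, -0.0, -1.0]]
force: [0.4, -0.9, -0.3]
gripper_width: 0.0931
gripper_force: 0.0
```

>>> servo_tool --increments '[0,0,0,0,0,0,0,0,0,0,0,0,0,0,0,0,0,0,0,0,0,0,0,0,0,0,0,0,0,0,0,0]' --hand 0.1 --grip_force 12

```text
clock: 3.23
tool_pos: [0.5167, 0.2586, 0.0303]
tool_rot: [[-0.915, 0.404, 0.0], [0.404, 0.915, 0.0], [-0.0, 0.0, -1.0]]
force: [-1.0, -0.4, 0.2]
gripper_width: 0.0517
gripper_force: 12.0
```

>>> servo_tool --increments '[0,0,0,0,0,0,0,0,0,0,-0.1,0,0,0,-0.2,0,0,0,-0.4,0,0,0,-0.7,0,0,0,-0.8,0,0,0,-0.6,0,0,0,-0.2,0,0,0,0,0]' --hand 0.3 --grip_force 15

```text
clock: 4.07
tool_pos: [0.5175, 0.2589, 0.1523]
tool_rot: [[-0.915, 0.404, 0.003], [0.404, 0.915, 0.001], [-0.003, 0.003, -1.0]]
force: [-0.1, -0.8, -2.7]
gripper_width: 0.052
gripper_force: 15.0
```

```bash
python3 - <<'E'
from plant import *
s=read_state();print(s["tool_pos"],s["joint_pos"],s["force"],s["torque"],s["gripper_width"],s["gripper_force"])
E
```

```text
[0.51748358 0.25886998 0.15229295] [ 2.19675454e+01  2.82282292e+01  9.47087923e+01 -1.55669234e-03
  5.68537447e+01 -4.41775227e+01] [-0.11232051 -0.77430227 -2.72392062] [-0.01323451  0.02578572 -0.02803124] 0.05204016688122707 14.999558329582214
```

>>> servo_tool --increments '[-0.1,-0.2,-0.3,0,-0.2,-0.4,-0.4,0,-0.34,-0.7,-0.3,0,-0.38,-0.8,0,0,-0.38,-0.8,0,0,-0.38,-0.8,0,0,-0.38,-0.8,0,0,-0.38,-0.8,0,0,-0.38,-0.8,0,0,-0.38,-0.8,0,0]'

```text
clock: 4.9
tool_pos: [0.5246, -0.0494, 0.1891]
tool_rot: [[-0.915, 0.405, -0.003], [0.405, 0.915, 0.0], [0.003, -0.001, -1.0]]
force: [1.0, 0.5, -3.2]
gripper_width: 0.052
gripper_force: 15.0
```

>>> servo_tool --increments '[-0.38,-0.8,0,0,-0.38,-0.8,0,0,-0.38,-0.8,0,0,-0.38,-0.8,0,0,-0.34,-0.7,0,0,-0.2,-0.4,0,0,-0.1,-0.2,0,0,0,0,0,0,0,0,0,0,0,0,0,0]'

```text
clock: 5.73
tool_pos: [0.5318, -0.2456, 0.1898]
tool_rot: [[-0.915, 0.404, -0.001], [0.404, 0.915, 0.001], [0.001, 0.0, -1.0]]
force: [-0.2, -0.2, -3.2]
gripper_width: 0.0518
gripper_force: 15.0
```

```bash
python3 - <<'E'
from plant import *
from h import *
s=read_state();print(s["tool_pos"],s["tool_rot"],s["force"],s["gripper_force"])
d=snapshot("wrist");np.savez("pics/w2.npz",**d);cv2.imwrite("pics/w2.png",d["color"][:,:,::-1])
E
```

```text
[ 0.53178391 -0.24556016  0.18983325] [[-9.14918710e-01  4.03636990e-01 -9.66255727e-04]
 [ 4.03636333e-01  9.14919154e-01  8.07691299e-04]
 [ 1.21005996e-03  3.48955964e-04 -9.99999207e-01]] [-0.20672656 -0.22779368 -3.17610751] 14.999623596668243
```

View pics/w2.png

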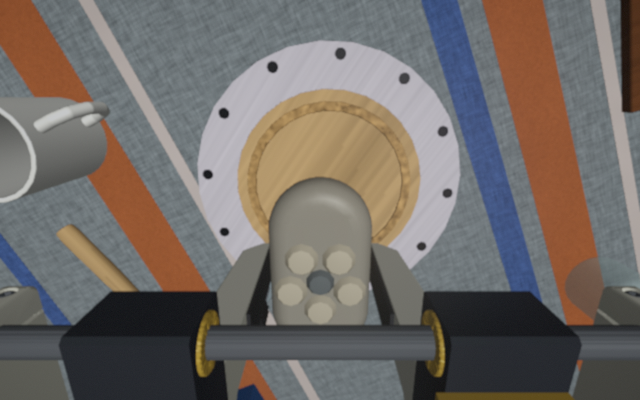

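The stone is held flower-up at (320,260). The turntable is at about (330,170), partly hidden by the stone.

```bash
python3 - <<'E'
from h import *
from scipy.optimize import least_squares
d=dict(np.load("pics/w2.npz"));h=cv2.cvtColor(d["color"],cv2.COLOR_RGB2HSV)
m=((h[...,0]>8)&(h[...,0]<30)&(h[...,1]>70)&(h[...,2]>80));m[:80]=0;m[230:]=0;m[:,:225]=0;m[:,:][:,435:]=0
k=biggest(m);k=k[(k[:,1]<225)&(np.hypot(k[:,0]-329,k[:,1]-175)>75)];P=ray(d,k,.044)[:,:2]
f=least_squares(lambda q:np.hypot(*(P-q[:2]).T)-q[2],[.53,-.235,.084],loss="soft_l1",f_scale=.001);c=f.x[:2];print(f.x,np.abs(f.fun).max(),len(P))
dl=c-[.5318,-.2456];print(dl@[-.915,.404]/.04,dl@[.404,.915]/.04)
E
```

```text
[ 0.52677048 -0.23516978  0.08238173] 0.01515308090183995 350
0.2203955148434808 0.18779318122178532
```

>>> servo_tool --increments '[0.1,0.1,0.1,0,0.1,0.1,0.3,0,0,0,0.5,0,0,0,0.5,0,0,0,0.5,0,0,0,0.4,0,0,0,0.3,0,0,0,0.2,0,0,0,0.1,0,0,0,0,0]'

```text
clock: 6.62
tool_pos: [0.5279, -0.2359, 0.0738]
tool_rot: [[-0.915, 0.404, -0.001], [0.404, 0.915, 0.0], [0.001, 0.0, -1.0]]
force: [0.1, 0.0, -3.0]
gripper_width: 0.0521
gripper_force: 15.0
```

>>> servo_tool --increments '[0,0,0,0,0,0,0,0]'

```text
clock: 6.78
tool_pos: [0.5284, -0.2365, 0.0751]
tool_rot: [[-0.915, 0.404, 0.001], [0.404, 0.915, -0.001], [-0.001, -0.0, -1.0]]
force: [-0.6, -0.0, -2.3]
gripper_width: 0.0521
gripper_force: 15.0
```

>>> servo_tool --increments '[0,0.03,0.06,0,0,0,0.06,0,0,0,0.06,0,0,0,0.04,0,0,0,0.03,0,0,0,0.0,0,0,0,0.0,0]'

```text
clock: 7.37
tool_pos: [0.5284, -0.2352, 0.0642]
tool_rot: [[-0.915, 0.404, -0.0], [0.404, 0.915, 0.0], [0.0, -0.0, -1.0]]
force: [0.4, -0.3, -3.4]
gripper_width: 0.0522
gripper_force: 15.0
```

>>> servo_tool --increments '[0,0,0.02,0,0,0,0.02,0,0,0,0,0,0,0,0,0]'

```text
clock: 7.7
tool_pos: [0.5284, -0.2352, 0.0626]
tool_rot: [[-0.915, 0.405, -0.0], [0.405, 0.915, 0.0], [0.0, 0.0, -1.0]]
force: [-0.3, -0.3, -2.6]
gripper_width: 0.0518
gripper_force: 15.0
```

>>> servo_tool --increments '[0,0,0.02,0,0,0,0,0,0,0,0,0]'

```text
clock: 7.95
tool_pos: [0.5285, -0.2352, 0.0623]
tool_rot: [[-0.915, 0.404, 0.0], [0.404, 0.915, -0.0], [-0.0, -0.0, -1.0]]
force: [-2.5, 0.5, 4.7]
gripper_width: 0.0522
gripper_force: 15.0
```

>>> servo_tool --increments '[0,0,0.02,0,0,0,0,0,0,0,0,0]'

```text
clock: 8.2
tool_pos: [0.5286, -0.2352, 0.0622]
tool_rot: [[-0.915, 0.404, 0.0], [0.404, 0.915, -0.0], [-0.0, -0.0, -1.0]]
force: [-5.9, 3.0, 13.8]
gripper_width: 0.0519
gripper_force: 15.0
```

>>> servo_tool --increments '[0,0,-0.03,0,0,0,0,0,0,0,0,0]'

```text
clock: 8.45
tool_pos: [0.5286, -0.2352, 0.0623]
tool_rot: [[-0.915, 0.404, 0.0], [0.404, 0.915, -0.0], [-0.0, -0.0, -1.0]]
force: [-0.6, 0.6, 1.5]
gripper_width: 0.052
gripper_force: 15.0
```

>>> servo_tool --increments '[0,0,0,0,0,0,0,0,0,0,0,0,0,0,0,0,0,0,0,0,0,0,0,0]' --hand -0.55

```text
clock: 8.95
tool_pos: [0.5284, -0.2352, 0.0622]
tool_rot: [[-0.915, 0.404, 0.0], [0.404, 0.915, -0.0], [-0.0, -0.0, -1.0]]
force: [0.1, -0.2, 0.4]
gripper_width: 0.0719
gripper_force: 0.0
```

>>> servo_tool --increments '[0,0,-0.1,0,0,0,-0.3,0,0,0,-0.6,0,0,0,-0.8,0,0,0,-0.8,0,0,0,-0.6,0,0,0,-0.3,0,0,0,0,0]'

```text
clock: 9.62
tool_pos: [0.5294, -0.2357, 0.2055]
tool_rot: [[-0.915, 0.404, 0.005], [0.404, 0.915, -0.002], [-0.005, -0.0, -1.0]]
force: [0.5, -1.2, 0.3]
gripper_width: 0.0721
gripper_force: 0.0
```

>>> servo_tool --increments '[0,0,0,0.75,0,0,0,1,0,0,0,1,0,0,0,1,0,0,0,1,0,0,0,1,0,0,0,0,0,0,0,0]'

```text
clock: 10.28
tool_pos: [0.528, -0.2349, 0.201]
tool_rot: [[-0.527, 0.85, -0.002], [0.85, 0.527, 0.001], [0.002, -0.001, -1.0]]
force: [-0.1, 0.2, 0.3]
gripper_width: 0.0723
gripper_force: 0.0
```

>>> servo_tool --increments '[-0.3,0,0,0,-0.6,0,0,0,-0.8,0,0,0,-0.7,0,0,0,-0.3,0,0,0,0,0,0,0,0,0,0,0,0,0,0,0]'

```text
clock: 10.95
tool_pos: [0.5846, -0.3263, 0.2017]
tool_rot: [[-0.526, 0.85, -0.001], [0.85, 0.526, 0.001], [0.001, -0.0, -1.0]]
force: [-0.3, 0.9, 0.2]
gripper_width: 0.0722
gripper_force: 0.0
```

```bash
python3 - <<'E'
from plant import *
from h import *
s=read_state();print(s["tool_pos"],s["tool_rot"],s["force"],s["gripper_width"])
d=snapshot("wrist");np.savez("pics/w3.npz",**d);cv2.imwrite("pics/w3.png",d["color"][:,:,::-1])
E
```

```text
[ 0.58460375 -0.32625659  0.20170056] [[-5.26255830e-01  8.50325690e-01 -1.01068090e-03]
 [ 8.50325495e-01  5.26256592e-01  7.42283200e-04]
 [ 1.16305996e-03 -4.68776873e-04 -9.99999214e-01]] [-0.32934174  0.88486025  0.23299058] 0.07218186303322957
```

View pics/w3.png

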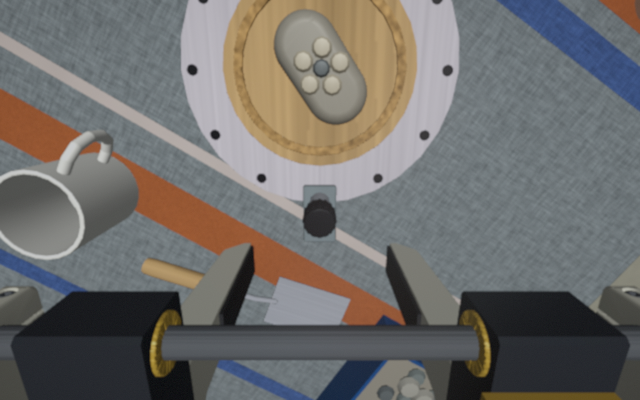

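The stone lies flat inside the ring at (320,67). The knob is at (320,218), between the fingers.

```bash
python3 - <<'E'
from h import *
from scipy.optimize import least_squares
d=dict(np.load("pics/w3.npz"));g=cv2.cvtColor(d["color"],cv2.COLOR_RGB2GRAY);C=cloud(d)
m=np.zeros(g.shape,bool);m[185:245,295:345]=(g<60)[185:245,295:345]
k=biggest(m);print(k.min(0),k.max(0),"top z",np.median(C[214:226,312:328,2]))
k=k[k[:,1]>=k[:,1].max()-16];P=ray(d,k,.122)[:,:2]
f=least_squares(lambda q:np.hypot(*(P-q).T)-.012,P.mean(0),loss="soft_l1",f_scale=.0005);c=f.x;print(c)
dl=c-[.5846,-.3263];print(dl@[-.526,.85]/.04,dl@[.85,.526]/.04)
E
```

```text
[303 200] [335 236] top z 0.12274031876622873
[ 0.58480799 -0.32891839]
-0.058375933866639924 -0.030012059070844754
```

>>> servo_tool --increments '[-0.06,-0.03,0.2,0,0,0,0.4,0,0,0,0.5,0,0,0,0.5,0,0,0,0.4,0,0,0,0.25,0,0,0,0.12,0,0,0,0,0,0,0,0,0,0,0,0,0]'

```text
clock: 11.83
tool_pos: [0.5858, -0.33, 0.1086]
tool_rot: [[-0.525, 0.851, 0.001], [0.851, 0.525, -0.001], [-0.002, 0.001, -1.0]]
force: [-0.4, -0.2, 0.2]
gripper_width: 0.0722
gripper_force: 0.0
```

>>> servo_tool --increments '[0,0,0,0,0,0,0,0,0,0,0,0,0,0,0,0,0,0,0,0,0,0,0,0,0,0,0,0,0,0,0,0,0,0,0,0]' --hand 1 --grip_force 20

```text
clock: 12.58
tool_pos: [0.5858, -0.3295, 0.1075]
tool_rot: [[-0.525, 0.851, 0.001], [0.851, 0.525, 0.0], [-0.0, 0.001, -1.0]]
force: [3.6, 1.7, -1.3]
gripper_width: 0.0234
gripper_force: 20.0
```

>>> servo_tool --increments '[0,0,0,0,0,0,0,0,0,0,0,0]' --grip_force 50

```text
clock: 12.83
tool_pos: [0.5858, -0.3295, 0.1075]
tool_rot: [[-0.525, 0.851, 0.001], [0.851, 0.525, 0.0], [-0.0, 0.001, -1.0]]
force: [5.1, 2.0, -1.4]
gripper_width: 0.0234
gripper_force: 50.0
```

>>> servo_tool --increments '[0,0.02,0,0,0,0,-0.05,0,0,0,-0.05,0,0,0,-0.05,0,0,0,-0.05,0,0,0,-0.05,0,0,0,-0.05,0,0,0,0,0,0,0,0,0]'

```text
clock: 13.58
tool_pos: [0.5858, -0.3294, 0.1193]
tool_rot: [[-0.525, 0.851, -0.0], [0.851, 0.525, 0.0], [0.0, -0.0, -1.0]]
force: [3.9, -2.5, -9.1]
gripper_width: 0.0232
gripper_force: 50.0
```

>>> servo_tool --increments '[0,0,-0.04,0,0,0,-0.04,0,0,0,-0.02,0,0,0,0,0,0,0,0,0]'

```text
clock: 14.0
tool_pos: [0.5859, -0.3293, 0.1233]
tool_rot: [[-0.525, 0.851, -0.0], [0.851, 0.525, 0.0], [0.0, -0.0, -1.0]]
force: [1.9, -2.7, -10.7]
gripper_width: 0.023
gripper_force: 50.0
```

>>> servo_tool --increments '[0,0,-0.02,0,0,0,0,0,0,0,0,0]'

```text
clock: 14.25
tool_pos: [0.5858, -0.3293, 0.1236]
tool_rot: [[-0.525, 0.851, -0.001], [0.851, 0.525, 0.0], [0.001, -0.0, -1.0]]
force: [4.2, -4.6, -16.6]
gripper_width: 0.0234
gripper_force: 50.0
```

The force climbed at 16 mm of travel, so the plunger is at its stop. One picture to confirm.

>>> servo_tool --increments '[0,0,0,0,0,0,0,0,0,0,0,0,0,0,0,0,0,0,0,0,0,0,0,0]'

```text
clock: 14.75
tool_pos: [0.5858, -0.3293, 0.1236]
tool_rot: [[-0.525, 0.851, -0.001], [0.851, 0.525, 0.0], [0.001, -0.0, -1.0]]
force: [3.8, -3.8, -16.4]
gripper_width: 0.0233
gripper_force: 50.0
```

```bash
python3 - <<'E'
from plant import *
from h import *
d=snapshot("wrist");w=d["color"];e=snapshot("scene")["color"][80:240,200:400]
cv2.imwrite("pics/f.png",np.vstack([w,cv2.resize(e,(640,512))[100:300]])[:,:,::-1])
s=read_state();print(s["tool_pos"],s["force"])
E
```

```text
[ 0.58580677 -0.32934369  0.12354694] [  3.26197676  -3.2833687  -15.68003579]
```

View pics/f.png

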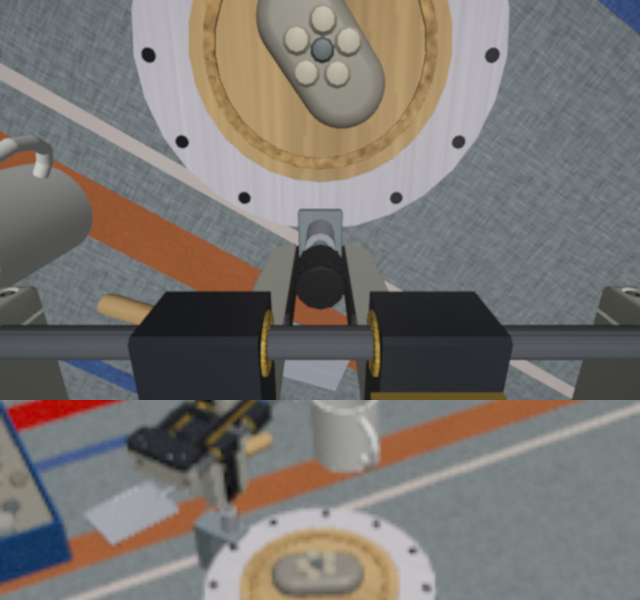

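The knob at (320,280) is gripped and raised, with the steel rod showing below it at (320,240). The stone is still flat inside the ring at (322,50).

```bash
python3 -c "
from plant import *
print(sign_off())"
```

```text
the job is handed in; nothing more can be done
None
```

The flower stone lies flat, flower up, inside the cork ring, after a 15 N grip and a gentle set-down. The arm is holding the plunger knob up at its stop (about 16 mm of travel), and the job was handed in at about 15 s of the 54 s allowed.

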